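Start the head on a cream whipper

ROBOT

A 6-joint arm with a two-finger parallel gripper is mounted at the origin on the work surface. World frame = base frame: x ahead of the robot, y to its left, z up, the work surface at z = 0. Lengths are in m, angles in rad, forces in N, time in s.
With the tool pointing down it reaches from about 0.225 to 0.875 m from the base axis. Payload 3.4 kg.
Tool frame: the origin (TCP) lies where the fingers leave the gripper's body, on its centre line; the fingertips stand 73 mm ahead of it and the grasp point (between the pads) lies 54 mm ahead of it (arm.pinch_z is the distance from the TCP to the grasp point, in m); z points along the fingers, y is the line along which they close (so a half turn about z gives the same grasp; the last joint's range is limited). The gripper opens to 85 mm and grips with 20 to 120 N. Pads are 22 mm wide; open, the fingers measure 114 mm over their backs; the gripper's body (76 mm by 85 mm) begins 54 mm behind the grasp point. The pads swing forward as they close: fully open they stand 13 mm farther back than shut.
Start: joints at [-1.264, 0.276, 1.505, -0, 1.361, -0.121], TCP at [0.239, -0.523, 0.304] pointing down, gripper open.
Joint ranges: [-2.89, 2.89], [-0.75, 2.08], [0.22, 2.7], [-1.18, 4.32], [0.11, 2.71], [-2.7, 2.7]. Speed limits (rad/s): [2.57, 2.57, 3.14, 3.14, 3.14, 3.14].

INTERFACE

Orientations are given as a rotation vector (axis times angle).
In Python, from workcell import arm gives the robot as it stands. The module is installed in compiled form; this text tells all that it offers. Calls block until the motion is done:
- arm.goto(position, orientation): joint-space move of the TCP to a pose.
- arm.move_l(position, feed=0.15, frame=None): straight line of the TCP; frame=None keeps the orientation; feed is the mean speed in m/s.
- arm.set_joints(angles): joint-space move.
- arm.command_gripper(opening, squeeze=None): finger opening in m; squeeze is the grip in N (None keeps the last); returns when the fingers have stopped.
- arm.wait(seconds).
- arm.inverse_kinematics(position, orientation): joint angles nearest the present ones, or None.
- arm.snapshot(name): name is "side" or "top"; returns a dict with "img" (480x640x3 uint8, red, green, blue), "depth" (480x640 float32, m along the optical axis (not along the pixel's ray), 0 where there is no reading), "fx", "fy", "cx", "cy" (pixels), "dist" ([k1, k2, p1, p2, k3] as OpenCV has them; the pictures are not rectified), "extrinsics" (4x4, takes a point from camera to world coordinates). Camera axes: x right, y down, z forward; pixel columns grow to the right and rows downward; lengths in m; the calibration is good to about 2 mm. A picture is of the moment at which its call begins.
A pose or a line that the arm cannot do raises arm.PlanningError and nothing moves.
- arm.close_job(): hands the job in; it is judged then, once.
Readings, each from a call of its own:
- arm.read_t(): time.
- arm.read_q(): joint angles.
- arm.read_dq(): joint speeds.
- arm.read_tau(): joint torques, N m.
- arm.read_tool_pos(): TCP position.
- arm.read_tcp_rot(): TCP orientation.
- arm.read_ft_force(): force on the tool from outside, world axes, zero at the start.
- arm.read_torque(): the same for the moment, N m.
- arm.read_finger_gap(): finger opening in m.
- arm.read_finger_force(): force on a finger pad.
Only numpy, scipy, OpenCV 4.12 (cv2) and the standard library are available. Lean on these libraries where they do the work, as an engineer would, in place of code of your own. Each camera call takes 0.05 s, during which the arm holds its last target. There are 200 camera calls.

TASK

Pick up the cream whipper's head and, leaving the other things on the table where they are, set it upright on the neck of the bottle that is clamped in the filling stand. Turn it backward (counter-clockwise seen from above) until you feel the threads drop, then forward (clockwise) one full turn from there. The program finishes while the gripper is still holding the head there, straight and started on its thread but not screwed home.

Things in the scene. Friction and masses are not known exactly. Their poses are not given: they have to be found in the camera images.
- bottle: Steel whipper bottle clamped in a filling stand: one fixed thing. Origin on the table under the bottle's axis, z up. Stand: base plate 10 mm thick, 160 x 120 mm (60 mm from the axis to -x, 100 to +x, 60 to either side), column 74 mm from the axis on +x, 88 mm tall; clamp band 86 mm across, 55 to 73 mm up. Bottle 74 mm diameter up to 100 mm, then shoulder and neck.
- rim (a point): Centre of the neck's rim, 142 mm above the table. Neck 48 mm diameter, rim chamfered, with a right-handed two-start outside thread: two ridges 2 mm thick, 54 mm across the crests, 10 mm lead a turn (5 mm from ridge to ridge). The ridges' upper ends lie opposite each other, on the bottle's +x and -x, their tops 139 mm above the table.
- head: Loose steel whipper head, about 260 g, starts upright on the table. Origin on its axis at the collar's lower edge, z up. Collar 66 mm across, 25 mm high, open below (bore 56 mm, 25.6 mm deep); dome to 38 mm. On the thread its origin is 135.9 mm above the table on the very end of the ridges, 130.9 mm just after the 5 mm drop, 120.9 mm one turn on (10 mm a turn); home is 116.4 mm.
- post (a point): On the head's axis, 55 mm above its origin: middle of the plain round valve post, 30 mm diameter, from 39 to 72 mm above the collar's lower edge, to be gripped at any angle. A 14 mm threaded stub stands on it, up to 86 mm. Only friction resists the turning, and the head stays put if let go on the thread.
- lever_end (a point): Outer end of the head's black lever, 96 mm from the axis on the head's +x. The lever lies 27 to 41 mm above the collar's lower edge, 16 mm wide; the brass charger port opposite reaches 56 mm along -x, 20 mm diameter, its axis 29 mm up.
- lug (a point): Leading (clockwise) end of one of the two lugs inside the collar, 26 mm from the axis on the head's +x, under the lever, 4 mm above the collar's lower edge; the other is opposite. Each lug is 40 degrees long and 1.8 mm thick, 50 mm across their inner faces, and has about 1.2 mm of up and down play between the ridges.
- crest0 (a point): Point on top of one thread ridge of the bottle's neck, 26 mm from the axis and 12 degrees clockwise (seen from above) of the ridge's upper end, 139 mm above the table. The head drops when a lug's leading end, turning backward, passes the ridge's end.
- crest1 (a point): The same point of the other ridge, opposite crest0.
- tip_tulip: Loose steel decorating tip, 22 mm diameter, 48 mm tall, standing; bystander. Origin under its centre.
- gasket: Loose black rubber ring lying flat, 58 mm across, 5 mm thick; bystander. Origin under its centre.
- sleeve: Loose steel charger sleeve, 27 mm diameter, 74 mm tall, standing; bystander. Origin under its centre.
- beaker: Loose clear plastic beaker, 84 mm across, 115 mm tall; bystander. Origin under its centre.
- bowl: Loose glass bowl, 150 mm across, 60 mm tall; bystander. Origin under its centre.
- spoon: Loose steel spoon, 170 mm long, lying; bystander.
- syrup: Loose amber glass bottle with black cap, 54 mm diameter, 150 mm tall, standing; bystander. Origin under its centre.
- brush: Loose cleaning brush, 160 mm long, lying; bystander.
Things that resemble listed ones, but are neither listed nor needed, are in the scene too. Leave any blue look-alike of the head alone.

How it is judged:
By the outcome, as a careful person would: the job done as asked, in the order asked, and still so for the second after the job is handed in, while the arm keeps its last pose, push and grip.
It also fails if it takes over 72 s, if anything falls off the work surface, if the arm or the gripper's body presses on something with over 40 N, if the wrist force passes 120 N, or if a joint passes its speed limit or range.

## Working session

There is one attempt and no reset: what is moved stays moved. The work goes in short steps, each a Python script; the robot and the scene stay as the last script left them, time stands still between calls to the robot, and variables do not carry over. Pictures are saved under pics/ and viewed, at most 10 in all, crops included, and the job is handed in when it is done.

```bash
mkdir -p pics
python3 - <<'E'
from workcell import arm
import cv2,pickle,numpy as np
s={n:arm.snapshot(n) for n in("side","top")}
pickle.dump(s,open('s0.pkl','wb'))
for n in s:
    cv2.imwrite(f'pics/{n}0.png',s[n]['img'][:,:,::-1]); print(n,s[n]['fx'],s[n]['cx'],s[n]['cy'],s[n]['dist'],np.round(s[n]['extrinsics'],3))
print(arm.read_t(),arm.read_tcp_rot(),arm.read_ft_force())
E
```

```text
side 492.1533577870713 316.745016487191 244.58514825992594 [0.0136848 0.        0.        0.        0.       ] [[-0.972 -0.124  0.201  0.388]
 [-0.235  0.574 -0.784  0.732]
 [-0.018 -0.809 -0.587  0.691]
 [ 0.     0.     0.     1.   ]]
top 491.88794968129497 326.96501243265106 244.6074947282278 [-0.02396973  0.          0.          0.          0.        ] [[-0.014 -0.981  0.194  0.325]
 [-1.     0.017  0.011 -0.022]
 [-0.014 -0.194 -0.981  1.338]
 [ 0.     0.     0.     1.   ]]
0.1 [-3.06835117e+00 -6.66449661e-01  2.19432799e-04] [-0.77379909 -0.92145174  0.2583469 ]
```

View pics/side0.png

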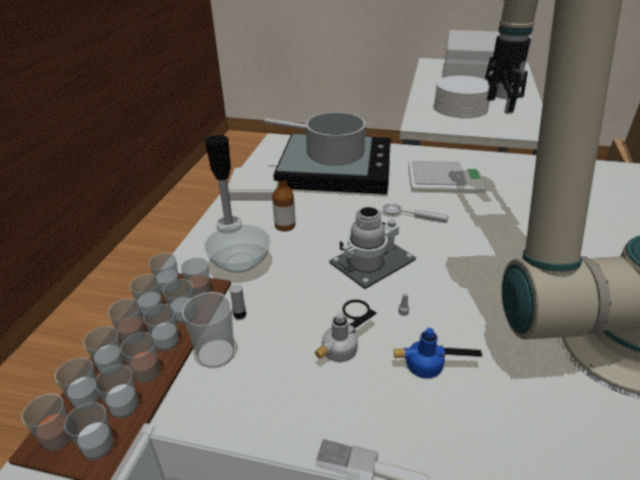

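View pics/top0.png

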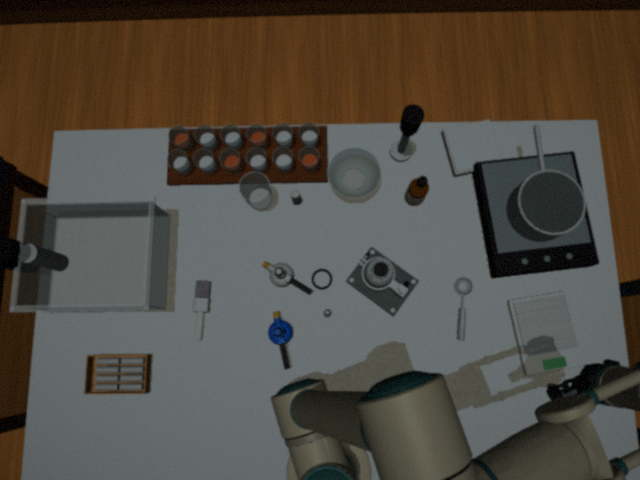

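Two things resemble the head. The steel one is at side (340,340) / top (281,273); the blue one is at side (426,355) / top (280,331). The steel one, with black lever and brass port, fits the description. The bottle and stand are at side (369,240) / top (378,272). I'll confirm this in one enlarged crop.

```bash
cat > h.py <<'E'
import numpy as np,cv2
def ray(s,uv):
    K=np.array([[s['fx'],0,s['cx']],[0,s['fy'],s['cy']],[0,0,1]])
    p=cv2.undistortPoints(np.array(uv,float).reshape(-1,1,2),K,np.array(s['dist'])).reshape(-1,2)
    d=np.c_[p,np.ones(len(p))]; E=np.array(s['extrinsics'])
    return E[:3,3],d@E[:3,:3].T
def onz(s,uv,z):
    o,d=ray(s,uv); return o+d*((z-o[2])/d[:,2])[:,None]
def cloud(s,x0,y0,x1,y1):
    v,u=np.mgrid[y0:y1,x0:x1]; uv=np.c_[u.ravel(),v.ravel()]
    o,d=ray(s,uv); z=s['depth'][y0:y1,x0:x1].ravel(); k=z>0
    return (o+d*z[:,None])[k],uv[k],s['img'][y0:y1,x0:x1].reshape(-1,3)[k]
def proj(s,P):
    E=np.linalg.inv(s['extrinsics']); K=np.array([[s['fx'],0,s['cx']],[0,s['fy'],s['cy']],[0,0,1]])
    return cv2.projectPoints(np.array(P,float).reshape(-1,1,3),cv2.Rodrigues(E[:3,:3])[0],E[:3,3],K,np.array(s['dist']))[0].reshape(-1,2)
E
python3 - <<'E'
import pickle,cv2,numpy as np
from h import *
s=pickle.load(open('s0.pkl','rb'))
def crop(n,x0,y0,w,h): return cv2.resize(s[n]['img'][y0:y0+h,x0:x0+w,::-1],(400,300),interpolation=cv2.INTER_CUBIC)
a=np.hstack([crop('side',300,295,80,60+0),crop('side',325,200,100,75)])
b=np.hstack([crop('top',250,240,80,60),crop('top',335,240,88,66)])
cv2.imwrite('pics/c1.png',np.vstack([a,b]))
for n,bx in(('side',(310,305,382,365)),('top',(258,255,318,300))):
    P,uv,c=cloud(s[n],*bx)
    for lo,hi in((.003,.022),(.03,.037),(.042,.07),(.075,.1)):
        k=(P[:,2]>lo)&(P[:,2]<hi); print(n,lo,k.sum(),np.round(np.median(P[k],0),4) if k.any() else '')
for n,bx in(('side',(325,200,425,285)),('top',(340,240,425,320))):
    P,uv,c=cloud(s[n],*bx)
    for lo,hi in((-.005,.006),(.006,.015),(.08,.095),(.136,.15)):
        k=(P[:,2]>lo)&(P[:,2]<hi); print(n,lo,k.sum(),np.round(np.median(P[k],0),4) if k.any() else '', np.round(np.ptp(P[k],0),3) if k.any() else '')
E
```

```text
side 0.003 317 [0.4968 0.1425 0.0084]
side 0.03 541 [0.4973 0.131  0.0344]
side 0.042 185 [0.5039 0.1325 0.056 ]
side 0.075 86 [0.5056 0.1243 0.0838]
top 0.003 411 [0.4969 0.0849 0.0044]
top 0.03 269 [0.4954 0.1123 0.0343]
top 0.042 48 [0.496  0.1063 0.0448]
top 0.075 49 [0.5066 0.1196 0.0814]
side -0.005 4535 [ 0.4663 -0.2616  0.    ] [0.284 0.398 0.011]
side 0.006 1501 [ 0.4646 -0.1301  0.0099] [0.196 0.343 0.009]
side 0.08 251 [ 0.4846 -0.1083  0.0871] [0.09  0.105 0.015]
side 0.136 280 [ 0.4968 -0.1302  0.1417] [0.053 0.047 0.009]
top -0.005 4040 [ 0.4989 -0.1577  0.0006] [0.221 0.237 0.011]
top 0.006 1384 [ 0.4704 -0.16    0.0104] [0.211 0.233 0.009]
top 0.08 74 [ 0.4572 -0.1911  0.0872] [0.092 0.12  0.015]
top 0.136 348 [ 0.4986 -0.1368  0.1424] [0.052 0.052 0.013]
```

View pics/c1.png

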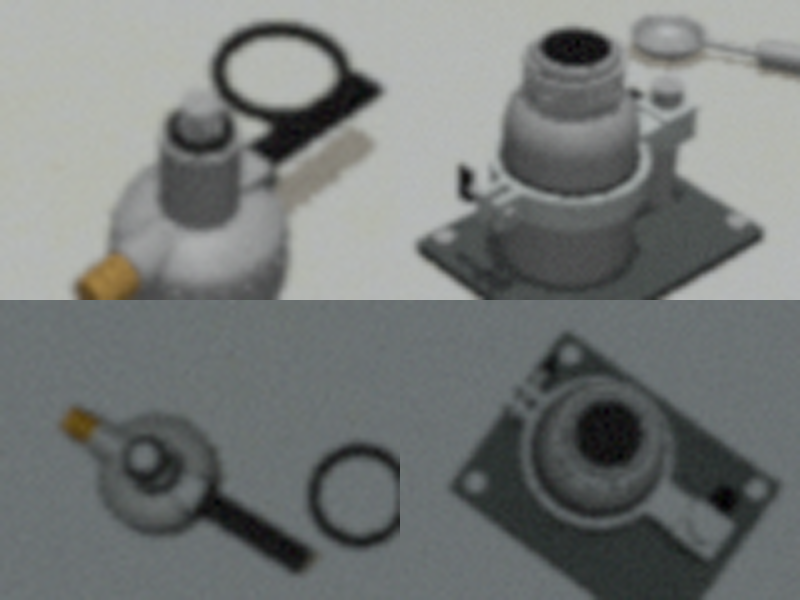

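The crop confirms the unpainted steel head (black lever to lower right, brass port upper left, top px about 281,273). The stand's column is toward top px (401,290). Next I'll get precise positions.

```bash
cat > meas.py <<'E'
from h import *
from scipy.optimize import least_squares
def circ(P,r=None):
    f=lambda p:np.hypot(P[:,0]-p[0],P[:,1]-p[1])-(r if r else p[2])
    q=least_squares(f,[*P[:,:2].mean(0),r or .02],loss='soft_l1',f_scale=.001); return q.x,np.abs(q.fun).mean()
E
python3 - <<'E'
import pickle
from meas import *
s=pickle.load(open('s0.pkl','rb'))
for n,(x,y) in(('top',(381,268)),('side',(369,212))):
    g=cv2.cvtColor(s[n]['img'],cv2.COLOR_RGB2GRAY); m=np.zeros_like(g); w=18
    m[y-w:y+w,x-w:x+w]=(g[y-w:y+w,x-w:x+w]<55)*255
    c=max(cv2.findContours(m,0,1)[0],key=cv2.contourArea).reshape(-1,2)
    print('mouth',n,circ(onz(s[n],c,.142)),len(c),c.mean(0))
    P,uv,col=cloud(s[n],x-22,y-22,x+22,y+32); k=(P[:,2]>.139)&(P[:,2]<.146)
    print(' rim cloud',np.round(P[k].min(0),4),np.round(P[k].max(0),4),cv2.minEnclosingCircle(P[k,:2].astype(np.float32)))
b=np.array([.493,-.134])
Q=[]
for n,bx in(('side',(325,200,425,285)),('top',(340,240,425,320))):
    P,uv,c=cloud(s[n],*bx); k=(P[:,2]>.006)&(P[:,2]<.014)&(c.max(1)<(110 if n=='side' else 85))&(np.hypot(*(P[:,:2]-b).T)<.13)
    R=cv2.minAreaRect((P[k,:2]*1000).astype(np.float32)); print('plate',n,k.sum(),R,cv2.boxPoints(R).round(0).tolist())
    k=(P[:,2]>.08)&(P[:,2]<.095)&(np.hypot(*(P[:,:2]-b).T)>.055); print('col',P[k].mean(0),k.sum())
for n,bx in(('side',(310,305,382,365)),('top',(258,255,318,300))):
    P,uv,c=cloud(s[n],*bx); c=c.astype(int)
    br=(c[:,0]-c[:,2]>45); bl=(c.max(1)<45)&(P[:,2]>.02)
    print(n,'brass',br.sum(),onz(s[n],uv[br].mean(0),.034),P[br].mean(0),'lever',bl.sum(),np.median(P[bl],0))
    L=P[bl&(P[:,2]<.05)]; print(' lever line',cv2.fitLine(L[:,:2].astype(np.float32),cv2.DIST_HUBER,0,.001,.01).ravel(), 'extent',L.min(0),L.max(0))
    k=(P[:,2]>.078)&(P[:,2]<.092); print(' stub',circ(P[k],None),cv2.minEnclosingCircle(P[k,:2].astype(np.float32)))
    k=(P[:,2]>.042)&(P[:,2]<.068); print(' post',circ(P[k],.015))
    k=(P[:,2]>.005)&(P[:,2]<.022)&(np.hypot(P[:,0]-.5,P[:,1]-.122)<.045)&(np.hypot(P[:,0]-.5,P[:,1]-.122)>.025); print(' collar',circ(P[k],.033))
E
```

```text
mouth top (array([ 0.49877453, -0.13765335,  0.01768953]), np.float64(0.0005438520188896305)) 41 [380.2195122  269.17073171]
 rim cloud [ 0.4743 -0.1622  0.139 ] [ 0.524  -0.1103  0.146 ] ((0.4983126223087311, -0.136483296751976), 0.027045607566833496)
mouth side (array([ 0.49728066, -0.1365241 ,  0.01481733]), np.float64(0.0008300073748218154)) 34 [368.5        211.55882353]
 rim cloud [ 0.4745 -0.1574  0.139 ] [ 0.5244 -0.1119  0.1452] ((0.4988366961479187, -0.1365109235048294), 0.0267172921448946)
plate side 1237 ((483.87139892578125, -148.77008056640625), (159.99658203125, 117.41488647460938), 51.39547348022461) [[388.0, -175.0], [480.0, -248.0], [580.0, -123.0], [488.0, -50.0]]
col [ 0.45225139 -0.19261324  0.08628587] 48
plate top 1143 ((485.9516906738281, -153.36489868164062), (159.08343505859375, 120.89790344238281), 52.33751678466797) [[389.0, -179.0], [485.0, -253.0], [582.0, -127.0], [487.0, -53.0]]
col [ 0.45468461 -0.19289996  0.0865222 ] 50
side brass 83 [[0.52948214 0.16241516 0.034     ]] [0.52934694 0.16291402 0.03459387] lever 140 [0.47344751 0.0718928  0.03724471]

[... 353 characters left out ...]
0006051686061006504))
 collar (array([0.50657324, 0.1193104 , 0.033     ]), np.float64(0.0007465983327559442))
top brass 21 [[0.53216741 0.15924048 0.034     ]] [0.53180051 0.15891973 0.03631593] lever 125 [0.47534326 0.07162543 0.03780685]
 lever line [0.54661053 0.83738697 0.47392252 0.06707126] extent [0.4531569  0.04000618 0.02101364] [0.50646512 0.10558725 0.04569893]
 stub (array([0.50601121, 0.11928585, 0.00558894]), np.float64(0.001656397044378212)) ((0.5086405873298645, 0.1195448637008667), 0.009739326313138008)
 post (array([0.50712474, 0.11788387, 0.015     ]), np.float64(0.007770173201166219))
 collar (array([0.50688895, 0.12092029, 0.033     ]), np.float64(0.003146069445971999))
```

```bash
cat > m.py <<'E'
from workcell import arm
from meas import *
from scipy.spatial.transform import Rotation as R
def rv(psi): return (R.from_euler('z',psi,degrees=True)*R.from_euler('x',180,degrees=True)).as_rotvec()
def st(t=''): print(t,'t',round(arm.read_t(),2),'p',np.round(arm.read_tool_pos(),4),'f',np.round(arm.read_ft_force(),1),'gap',round(arm.read_finger_gap(),4),'q6',round(np.degrees(arm.read_q()[5]),1),flush=True)
E
python3 - <<'E'
from m import *
print(arm.pinch_z)
H=[.5065,.1195]; z=.061+arm.pinch_z
for p,o in(([*H,z+.1],115.5),([*H,z],115.5),([*H,z],25.5),([.4985,-.1367,.3],25.5),([.4985,-.1367,.24],165),([.4985,-.1367,.24],215),([.4985,-.1367,.24],10)):
    q=arm.inverse_kinematics(p,rv(o)); print(None if q is None else np.degrees(q).round(1))
arm.goto([*H,z+.1],rv(115.5)); st('above')
arm.command_gripper(.06); arm.move_l([*H,z],feed=.15); st('down')
arm.command_gripper(0,30); st('squeeze1')
arm.command_gripper(.05); arm.goto([*H,z],rv(25.5)); st('turned')
arm.command_gripper(0,90); st('grip'); print(arm.read_finger_force())
E
```

```text
0.0539
[  5.6  15.  100.9  -0.   64.1 -19.9]
[  5.6  21.5 108.3  -0.   50.2 -19.9]
[  5.6  21.5 108.3  -0.   50.2  70.1]
[-23.1  10.9  93.5  -0.   75.6  41.4]
[-23.1  13.5  99.1   0.   67.4 -98.1]
[ -23.1   13.5   99.1   -0.    67.4 -148.1]
[-23.1  13.5  99.1  -0.   67.4  56.9]
above t 2.59 p [0.5069 0.1188 0.215 ] f [-0.   0.1 -0.2] gap 0.0855 q6 -19.9
down t 3.78 p [0.5071 0.1196 0.1155] f [ 0.  -0.1 -0.3] gap 0.0601 q6 -19.9
squeeze1 t 4.16 p [0.5069 0.1195 0.1159] f [-1.3 -1.   5.6] gap 0.0292 q6 -19.9
turned t 5.89 p [0.5065 0.1195 0.1148] f [-0.4 -0.  -0.1] gap 0.0503 q6 70.1
grip t 6.22 p [0.5064 0.1197 0.1152] f [-1.4  0.7  3. ] gap 0.0276 q6 70.1
88.43895077705383
```

Run:
```python
from m import *
import pickle
arm.move_l([.5065,.1195,.31],feed=.25); st('lift')
arm.goto([.4985,-.1367,.31],rv(165)); st('over')
arm.move_l([.4985,-.1367,.29],feed=.1); st('hover')
arm.wait(.3); st()
s={n:arm.snapshot(n) for n in("side","top")}; pickle.dump(s,open('s1.pkl','wb'))
p=np.mean([arm.read_tool_pos() for _ in range(20)],0); print(p)
S=s['side']; u=proj(S,[[.4985,-.1367,.2]])[0].astype(int); print(u)
cv2.imwrite('pics/hov.png',cv2.resize(S['img'][u[1]-60:u[1]+60,u[0]-80:u[0]+80,::-1],(800,600),interpolation=cv2.INTER_CUBIC))
P,uv,c=cloud(S,u[0]-50,u[1]-60,u[0]+50,u[1]+60)
for lo,hi,r in((.18,.196,.033),(.217,.232,.015),(.125,.137,.0255),(.08,.098,.037),):
    k=(P[:,2]>lo)&(P[:,2]<hi)&(np.hypot(P[:,0]-.4985,P[:,1]+.1367)<r+.012); print(lo,k.sum(),circ(P[k],r))
S0=pickle.load(open('s0.pkl','rb'))['side']; P,uv,c=cloud(S0,325,190,425,285)
for lo,hi,r in((.125,.137,.0255),(.08,.098,.037)):
    k=(P[:,2]>lo)&(P[:,2]<hi)&(np.hypot(P[:,0]-.4985,P[:,1]+.1367)<r+.012); print('s0',lo,k.sum(),circ(P[k],r))
```

```text
lift t 7.15 p [0.5056 0.1193 0.3082] f [ 0.5  0.2 -1.8] gap 0.0278 q6 70.1
over t 9.63 p [ 0.4985 -0.1365  0.3099] f [ 0.7 -0.3 -2.8] gap 0.0279 q6 -98.0
hover t 9.98 p [ 0.4982 -0.1365  0.2896] f [ 0.   1.1 -2. ] gap 0.0276 q6 -98.0
 t 10.28 p [ 0.4987 -0.1368  0.2905] f [ 0.7 -0.3 -2.5] gap 0.0276 q6 -98.1
[ 0.49862686 -0.13674944  0.29032717]
[369 186]
0.18 226 (array([ 0.49911372, -0.13793033,  0.033     ]), np.float64(0.0010536502560715797))
0.217 84 (array([ 0.50187824, -0.12953461,  0.015     ]), np.float64(0.002575343916881769))
0.125 145 (array([ 0.49787613, -0.13613327,  0.0255    ]), np.float64(0.0014443174670955006))
0.08 258 (array([ 0.49814725, -0.13705278,  0.037     ]), np.float64(0.000983398338122159))
s0 0.125 149 (array([ 0.49817885, -0.13639531,  0.0255    ]), np.float64(0.0015685994474678418))
s0 0.08 255 (array([ 0.49811178, -0.13733856,  0.037     ]), np.float64(0.0009734598778286523))
```

View pics/hov.png

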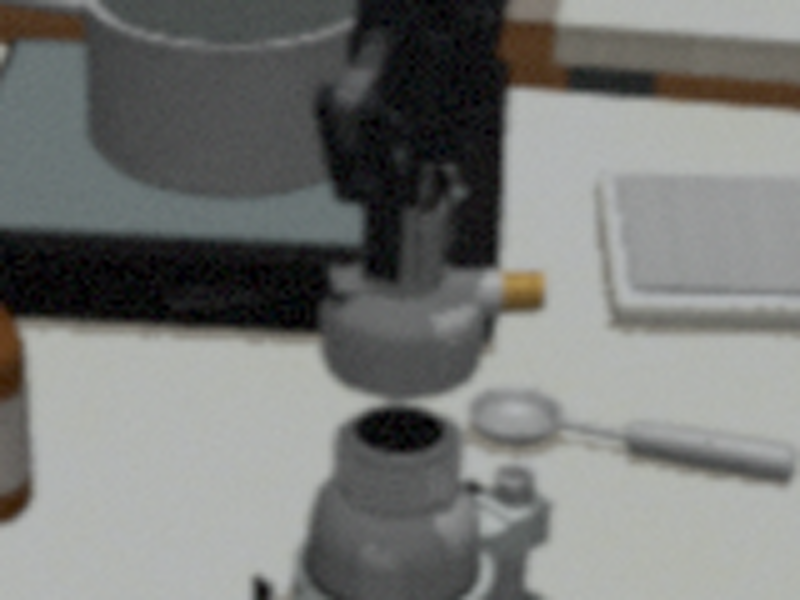

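The head hangs straight, its collar (crop 400,340) directly above the neck (400,430) and the brass port to the right (523,290). I'll lower it with a force guard.

```bash
cat >> m.py <<'E'
B=np.array([.498,-.1365])
def force(n=8): return np.mean([arm.read_ft_force() for _ in range(n)],0)
def pos(n=8): return np.mean([arm.read_tool_pos() for _ in range(n)],0)
E
python3 - <<'E'
from m import *
arm.move_l([*B,.262],feed=.1); f0=force(20); st('rim+5')
z=.262
while z>.246:
    z-=.001; arm.move_l([*B,z],feed=.02); d=force()-f0
    print(round(z-.115,4),d.round(1),pos().round(4),flush=True)
    if d[2]>6 or np.hypot(*d[:2])>12: break
st()
np.save('f0.npy',f0)
E
```

```text
rim+5 t 10.82 p [ 0.498  -0.1365  0.2618] f [ 0.4 -0.2 -2. ] gap 0.028 q6 -98.1
0.146 [-0.2  1.1 -0.4] [ 0.4983 -0.1366  0.2616]
0.145 [-0.2 -0.9  0.3] [ 0.498  -0.1365  0.2601]
0.144 [-1.   0.7  0.6] [ 0.4979 -0.1365  0.2589]
0.143 [ 0.3  0.8 -1.1] [ 0.4979 -0.1365  0.2579]
0.142 [-0.8  0.1 -0.1] [ 0.4979 -0.1365  0.2569]
0.141 [-0.3  0.5  0.6] [ 0.4979 -0.1365  0.2559]
0.14 [-0.   0.1 -0.9] [ 0.498  -0.1365  0.2549]
0.139 [-0.7  0.6 -0.7] [ 0.4979 -0.1365  0.2539]
0.138 [-0.2 -0.6 -0.9] [ 0.498  -0.1365  0.2529]
0.137 [-1.2 -0.7 -0.1] [ 0.498  -0.1365  0.2519]
0.136 [-0.3  0.5 -0.3] [ 0.498  -0.1365  0.2509]
0.135 [-0.2  0.9 -0. ] [ 0.4981 -0.1366  0.2501]
0.134 [-2.8  0.1  6.7] [ 0.4981 -0.1366  0.2499]
 t 14.07 p [ 0.4981 -0.1366  0.2499] f [-2.3 -0.1  4.7] gap 0.0279 q6 -98.1
```

Run:
```python
from m import *
f0=np.load('f0.npy'); psi=165; z=.249; arrived=False
while psi<219:
    psi+=3; z+=.003/36
    arm.goto([*B,z],rv(psi)); d=force()-f0; p=pos()
    print(psi,round(z,4),d.round(1),p.round(4),round(arm.read_torque()[2],2),flush=True)
    if d[2]<2.5:
        arm.wait(.1); d=force()-f0
        if d[2]<2.5: arrived=True; break
    z-=np.clip((7-d[2])*.00007,-.0003,.0003)
if arrived:
    psi0=psi
    for _ in range(9):
        z-=.001; arm.move_l([*B,z],feed=.02); d=force()-f0; p=pos(); print('down',round(z,4),d.round(1),p.round(4))
        if d[2]>5: break
st(str(psi))
```

```text
168 0.2491 [-0.2 -1.3  7.3] [ 0.4986 -0.1369  0.25  ] 0.11
171 0.2492 [-0.8  0.   7.8] [ 0.4986 -0.1368  0.2501] 0.05
174 0.2493 [-1.4 -0.6  7.7] [ 0.4987 -0.1367  0.2501] 0.09
177 0.2495 [-1.   0.1  7.1] [ 0.4987 -0.1367  0.2502] 0.11
180 0.2496 [-0.3  0.9  7.3] [ 0.4986 -0.1366  0.2502] 0.04
183 0.2497 [-0.2 -0.1  7.6] [ 0.4986 -0.1366  0.2503] 0.09
186 0.2498 [-0.9  0.8  7.9] [ 0.4986 -0.1365  0.2504] 0.04
189 0.2499 [0.4 0.7 7.3] [ 0.4985 -0.1365  0.2504] 0.13
192 0.25 [-1.1  0.6  7.7] [ 0.4984 -0.1365  0.2504] 0.09
195 0.2502 [-0.8 -0.1  6.7] [ 0.4983 -0.1365  0.2503] 0.09
198 0.2502 [ 0.2 -0.1  6.1] [ 0.4981 -0.1365  0.2501] 0.07
201 0.2503 [ 0.4 -0.6  0.3] [ 0.4975 -0.1365  0.2493] 0.04
down 0.2493 [ 0.3 -0.2  0.2] [ 0.4977 -0.1364  0.2489]
down 0.2483 [-0.2 -0.9 -0.3] [ 0.4978 -0.1364  0.2481]
down 0.2473 [-0.5 -0.2 -0.6] [ 0.4978 -0.1364  0.2471]
down 0.2463 [-0.5  0.1 -0.2] [ 0.4979 -0.1365  0.2462]
down 0.2453 [-1.6  0.6  5.8] [ 0.498  -0.1365  0.2459]
201 t 18.42 p [ 0.498  -0.1365  0.2459] f [-1.1  0.4  3.8] gap 0.0278 q6 -134.1
```

The threads dropped by 4.9 mm at tool yaw about 200°, as predicted. Now forward half a turn.

```bash
cat >> m.py <<'E'
def screw(a,b,z0,ref,zoff,f0,step=6):
    "clockwise from a to b; z0 = rest height at angle ref; returns ok"
    psi=a
    while psi>b:
        psi=max(b,psi-step); z=z0-.01*(ref-psi)/360+zoff
        arm.goto([*B,z],rv(psi)); d=force()-f0; p=pos()
        print(psi,round(z,4),d.round(1),p.round(4),round(arm.read_torque()[2],2),flush=True)
        if abs(d[2])>15 or np.hypot(*d[:2])>20: print('STOP'); return False
    return True
E
python3 - <<'E'
from m import *
f0=np.load('f0.npy')
screw(201,21,.2459,200,.0003,f0); st()
E
```

```text
195 0.2461 [-0.1 -0.3 -0.1] [ 0.4981 -0.1365  0.2459] 0.02
189 0.2459 [-1.1  0.1  2.1] [ 0.4979 -0.1364  0.2457] 0.07
183 0.2457 [-0.2 -0.1  0.6] [ 0.498  -0.1365  0.2456] -0.02
177 0.2456 [0.4 0.4 0.5] [ 0.4982 -0.1366  0.2454] -0.06
171 0.2454 [-0.3 -0.2 -0.9] [ 0.4981 -0.1365  0.2453] 0.01
165 0.2452 [-1.   0.2 -0.1] [ 0.498  -0.1365  0.2452] 0.06
159 0.2451 [ 0.1 -0.3 -0.6] [ 0.498  -0.1365  0.245 ] 0.03
153 0.2449 [-0.6  0.4 -0.5] [ 0.498  -0.1365  0.2449] -0.04
147 0.2447 [-0.8  0.1 -1. ] [ 0.498  -0.1365  0.2447] -0.02
141 0.2446 [-0.2  0.4 -0.5] [ 0.498  -0.1365  0.2446] -0.03
135 0.2444 [-0.6  0.9  0.4] [ 0.498  -0.1365  0.2444] -0.01
129 0.2442 [-0.5  0.7 -0.2] [ 0.498  -0.1365  0.2442] -0.03
123 0.2441 [-0.3 -0.1 -1.6] [ 0.498  -0.1365  0.2441] 0.06
117 0.2439 [-1.4  0.6 -0.5] [ 0.498  -0.1365  0.2439] -0.02
111 0.2437 [-0.6  0.1 -0.3] [ 0.498  -0.1365  0.2437] 0.02
105 0.2436 [-0.9  0.4 -1.1] [ 0.498  -0.1365  0.2436] -0.03
99 0.2434 [ 0.   0.3 -0.2] [ 0.498  -0.1365  0.2434] -0.02
93 0.2432 [ 0.  -0.7 -0.7] [ 0.498  -0.1365  0.2432] 0.04
87 0.2431 [-0.1  0.4 -1. ] [ 0.498  -0.1365  0.2431] -0.03
81 0.2429 [0.  0.4 0.2] [ 0.498  -0.1365  0.2429] 0.02
75 0.2427 [-0.7  0.  -0.5] [ 0.498  -0.1365  0.2427] 0.06
69 0.2426 [-0.5 -0.7 -0.9] [ 0.498  -0.1365  0.2426] -0.02
63 0.2424 [ 0.1  0.8 -0.3] [ 0.498  -0.1365  0.2424] 0.01
57 0.2422 [-0.5  0.1 -0.1] [ 0.498  -0.1365  0.2422] -0.04
51 0.2421 [-0.7  0.4 -0.7] [ 0.498  -0.1365  0.242 ] 0.01
45 0.2419 [-0.1  0.3  0.1] [ 0.498  -0.1365  0.2419] 0.03
39 0.2417 [-1.1 -0.9  0.2] [ 0.498  -0.1365  0.2417] 0.01
33 0.2416 [-0.6 -0.1 -0.2] [ 0.498  -0.1365  0.2416] 0.05
27 0.2414 [ 0.8 -0.5 -0.2] [ 0.498  -0.1365  0.2414] -0.01
21 0.2412 [-0.7  0.8  0.1] [ 0.498  -0.1365  0.2412] 0.01
 t 25.92 p [ 0.498  -0.1365  0.2412] f [-0.3  0.6 -1.9] gap 0.0277 q6 45.7
```

Run:
```python
from m import *
f0=np.load('f0.npy')
for z in(.2420,.2426): arm.move_l([*B,z],feed=.02); print('pull',(force()-f0).round(1),pos().round(4))
arm.move_l([*B,.2410],feed=.02); print((force()-f0).round(1))
arm.command_gripper(.05); st('released')
arm.goto([*B,.2410],rv(111)); arm.goto([*B,.2410],rv(201)); st('back')
arm.command_gripper(0,90); st('regrip'); print((force()-f0).round(1),pos().round(4))
```

```text
pull [-1.1  0.6 -0.5] [ 0.498  -0.1365  0.242 ]
pull [ 0.5  0.1 -3.8] [ 0.498  -0.1365  0.2422]
[-0.3  0.4 -0.8]
released t 27.01 p [ 0.4982 -0.1366  0.2414] f [-0.4  0.2  0.3] gap 0.0499 q6 45.9
back t 29.81 p [ 0.498  -0.1365  0.241 ] f [0.4 0.3 0.3] gap 0.0499 q6 -134.0
regrip t 30.13 p [ 0.4981 -0.1365  0.2413] f [-0.2 -0.3  3.3] gap 0.0279 q6 -134.0
[-0.6 -0.1  5.3] [ 0.4981 -0.1365  0.2413]
```

The pull-up met the ridge at .2422, so the thread is engaged. Second half turn, ending 360° from the drop.

Run:
```python
from m import *
f0=np.load('f0.npy')
screw(201,20,.2409,200,.0003,f0,10); arm.wait(.3); st('end')
for n in("side",):
    S=arm.snapshot(n); u=proj(S,[[.498,-.1365,.16]])[0].astype(int)
    cv2.imwrite('pics/end.png',cv2.resize(S['img'][u[1]-60:u[1]+60,u[0]-80:u[0]+80,::-1],(800,600),interpolation=cv2.INTER_CUBIC))
    P,uv,c=cloud(S,u[0]-60,u[1]-60,u[0]+60,u[1]+60); c=c.astype(int)
    k=(c[:,0]-c[:,2]>45)&(P[:,2]>.13)&(P[:,2]<.17)&(np.hypot(*(P[:,:2]-B).T)<.08)
    v=P[k].mean(0); print('brass',k.sum(),v.round(4),'lever yaw',np.degrees(np.arctan2(*(B-v[:2])[::-1])))
    k=(P[:,2]>.124)&(P[:,2]<.138)&(np.hypot(*(P[:,:2]-B).T)<.045); print('collar',circ(P[k],.033))
```

```text
191 0.2409 [ 0.  -1.2  3.7] [ 0.4982 -0.1367  0.2411] 0.04
181 0.2407 [ 0.4 -1.2  3.7] [ 0.4982 -0.1367  0.2408] 0.04
171 0.2404 [ 0.6 -1.2  3.4] [ 0.4981 -0.1366  0.2405] -0.03
161 0.2401 [ 0.6 -1.5  4.4] [ 0.4981 -0.1366  0.2403] 0.05
151 0.2398 [ 1.3 -0.7  3.1] [ 0.498  -0.1365  0.24  ] 0.02
141 0.2396 [ 0.6 -1.6  4.3] [ 0.498  -0.1366  0.2397] 0.03
131 0.2393 [-0.5 -2.1  5.2] [ 0.4979 -0.1366  0.2394] 0.06
121 0.239 [-0.3 -2.5  6.7] [ 0.4978 -0.1365  0.2391] -0.02
111 0.2387 [-0.9 -0.3  6.8] [ 0.4979 -0.136   0.2388] -0.13
101 0.2384 [-0.7  0.4  6.4] [ 0.498  -0.1361  0.2386] -0.16
91 0.2382 [-0.7  0.   7.3] [ 0.498  -0.1364  0.2383] -0.17
81 0.2379 [-0.4  0.3  7.1] [ 0.4982 -0.1365  0.2381] 0.01
71 0.2376 [-0.  -1.1  8.2] [ 0.4981 -0.1368  0.238 ] 0.05
61 0.2373 [-0.7 -0.4  9.8] [ 0.498  -0.1368  0.2379] -0.01
51 0.2371 [-1.2 -0.1 10.1] [ 0.498  -0.1369  0.2378] -0.05
41 0.2368 [-1.7 -0.4 11.6] [ 0.4979 -0.1369  0.2378] -0.01
31 0.2365 [-1.3 -0.3 12.9] [ 0.498  -0.1369  0.2377] -0.05
21 0.2362 [-3.  -0.9 13.5] [ 0.498  -0.1371  0.2376] -0.0
20 0.2362 [-2.6 -0.8 13.4] [ 0.4982 -0.1372  0.2376] 0.09
end t 35.93 p [ 0.4982 -0.1372  0.2376] f [-1.2 -1.4 11.4] gap 0.0278 q6 46.5
brass 27 [ 0.4651 -0.1722  0.1574] lever yaw 47.27412296195373
collar (array([ 0.49832779, -0.13858005,  0.033     ]), np.float64(0.0009846634615964254))
```

View pics/end.png

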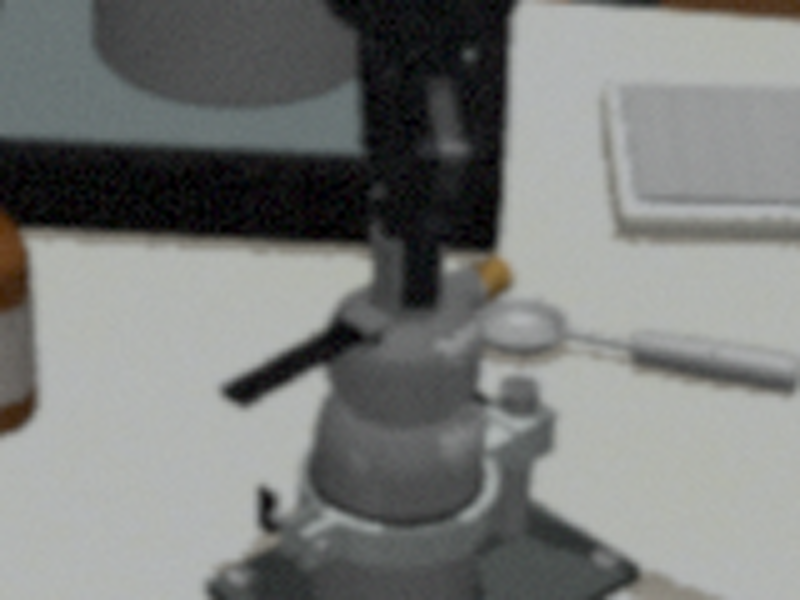

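The lever yaw looks right, but the head sits about 1.7 mm above where it should be and pushes back with 13 N. I'll ease off and diagnose before handing in.

Run:
```python
from m import *
import pickle
f0=np.load('f0.npy')
print('torque',np.round(np.mean([arm.read_torque() for _ in range(10)],0),3))
for z in(.2372,.2380,.2388): arm.move_l([*B,z],feed=.02); print(z,(force()-f0).round(1),pos().round(4),np.round(np.mean([arm.read_torque() for _ in range(10)],0),2))
arm.move_l([*B,.2376],feed=.02); st()
s={n:arm.snapshot(n) for n in("side","top")}; pickle.dump(s,open('s2.pkl','wb'))
s1=pickle.load(open('s1.pkl','rb'))
def feat(S,zo,tag):
    u=proj(S,[[*B,zo+.03]])[0].astype(int); P,uv,c=cloud(S,u[0]-60,u[1]-60,u[0]+60,u[1]+60); c=c.astype(int)
    r=np.hypot(*(P[:,:2]-B).T)
    k=(c.max(1)<50)&(r>.045)&(r<.1)&(abs(P[:,2]-zo-.037)<.012)
    if k.sum()>10:
        L=P[k]; x,y,_,_=cv2.fitLine(L[:,:2].astype(np.float32),cv2.DIST_HUBER,0,.001,.01).ravel()
        rr=(L[:,:2]-B)@np.array([x,y]); rr=abs(rr); print(tag,'lever n',k.sum(),'yaw',np.degrees(np.arctan2(y,x)),'mean',L.mean(0).round(4),'z slope',np.polyfit(rr,L[:,2],1).round(4))
    k=(c[:,0]-c[:,2]>45)&(r<.075)&(abs(P[:,2]-zo-.03)<.02); print(tag,'brass',k.sum(),P[k].mean(0).round(4))
    k=(r<.04)&(abs(P[:,2]-zo-.03)<.012); print(tag,'dome n',k.sum(),'z at r~25..30',np.median(P[k&(r>.022)&(r<.03)],0).round(4))
    # lowest visible collar pixel column rows
feat(s1['side'],.1753,'hover'); feat(s2:=s['side'],.1226,'end'); feat(s['top'],.1226,'endtop')
A=s['side'];u=proj(A,[[*B,.15]])[0].astype(int)
a=cv2.resize(A['img'][u[1]-38:u[1]+37,u[0]-50:u[0]+50,::-1],(800,600),interpolation=cv2.INTER_CUBIC)
cv2.imwrite('pics/end2.png',a)
```

```text
torque [-0.394  0.366  0.091]
0.2372 [-1.3 -2.9 10.1] [ 0.4981 -0.1372  0.2377] [-0.54  0.15  0.09]
0.238 [ 0.5 -3.9  3.2] [ 0.4981 -0.1372  0.2377] [-0.87 -0.06  0.29]
0.2388 [ 0.9 -4.1 -1.3] [ 0.4981 -0.1372  0.2378] [-1.14 -0.35  0.23]
 t 36.98 p [ 0.4982 -0.1372  0.2378] f [ 0.  -5.6  3. ] gap 0.0275 q6 46.9
hover lever n 143 yaw 15.866672 mean [ 0.564  -0.1132  0.2107] z slope [-0.0765  0.216 ]
hover brass 44 [ 0.4516 -0.1452  0.2089]
hover dome n 550 z at r~25..30 [ 0.4926 -0.1173  0.2077]
end lever n 83 yaw 50.39173 mean [ 0.5373 -0.0808  0.1578] z slope [-0.0646  0.1622]
end brass 29 [ 0.4648 -0.1726  0.1568]
end dome n 479 z at r~25..30 [ 0.4899 -0.1154  0.1543]
endtop lever n 46 yaw 55.19957 mean [ 0.5467 -0.0753  0.1578] z slope [-0.0478  0.1616]
endtop brass 30 [ 0.4687 -0.1753  0.1598]
endtop dome n 157 z at r~25..30 [ 0.4752 -0.1327  0.1547]
```

View pics/end2.png

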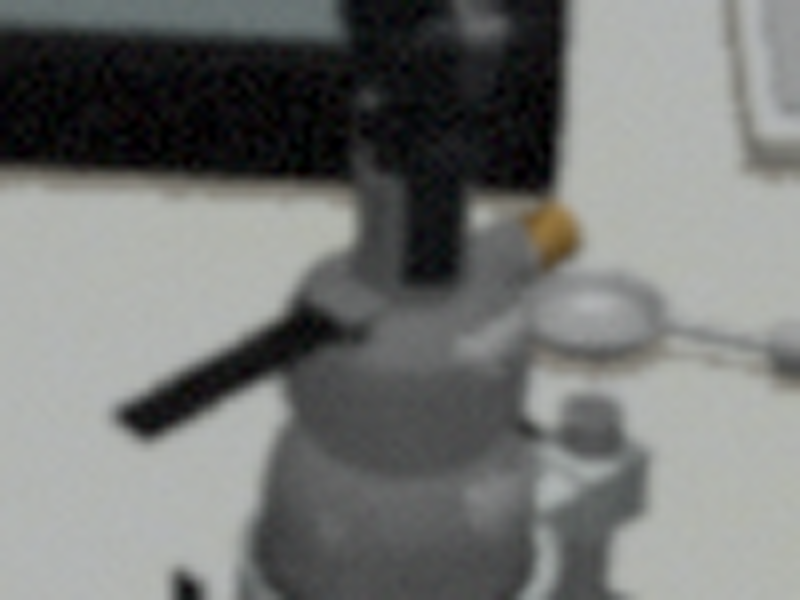

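The height is just above the 1.2 mm play band and the head does not move under push or pull. It was probably regripped slightly tilted and is wedged. I'll release, straighten it with perpendicular squeezes, regrip and recheck the height.

Run:
```python
from m import *
f0=np.load('f0.npy')
C=np.array([.4981,-.1369])
arm.command_gripper(.05); arm.move_l([*C,.2365],feed=.05); st('rel'); print((force()-f0).round(1))
for psi in(110,20):
    arm.goto([*C,.2365],rv(psi)); 
    print(psi,'free',pos().round(4))
    arm.command_gripper(0,40 if psi==110 else 90); print(' grip',pos().round(4),(force()-f0).round(1),np.round(arm.read_torque(),2))
    if psi==110: arm.command_gripper(.05)
st()
S=arm.snapshot('side'); 
u=proj(S,[[*B,.151]])[0].astype(int); P,uv,c=cloud(S,u[0]-60,u[1]-60,u[0]+60,u[1]+60); c=c.astype(int); r=np.hypot(*(P[:,:2]-B).T)
k=(c.max(1)<50)&(r>.045)&(r<.1)&(abs(P[:,2]-.158)<.012); print('lever',P[k].mean(0).round(4))
k=(c[:,0]-c[:,2]>45)&(r<.075)&(abs(P[:,2]-.153)<.02); print('brass',P[k].mean(0).round(4))
k=(abs(P[:,2]-.151)<.012)&(r>.022)&(r<.03); print('dome',np.median(P[k],0).round(4))
```

```text
rel t 37.67 p [ 0.498  -0.1367  0.2363] f [ 0.1  0.1 -0.2] gap 0.0498 q6 46.9
[-0.4  0.3  1.8]
110 free [ 0.4981 -0.1369  0.2365]
 grip [ 0.498  -0.137   0.2367] [-1.4 -0.4  3.7] [-0.05  0.27 -0.05]
20 free [ 0.4981 -0.1369  0.2365]
 grip [ 0.4983 -0.1371  0.2369] [-1.3 -1.2  5.3] [-0.12  0.12  0.02]
 t 41.44 p [ 0.4983 -0.1371  0.2369] f [-0.9 -1.4  3.3] gap 0.028 q6 46.9
lever [ 0.5365 -0.0794  0.1569]
brass [ 0.4654 -0.1736  0.1572]
dome [ 0.491  -0.1157  0.1541]
```

Run:
```python
from m import *
f0=np.load('f0.npy'); C=np.array([.4982,-.1371])
for z in(.2362,.2358,.2352,.2362,.2370,.2376,.2382,.2372): arm.move_l([*C,z],feed=.02); print(z,(force()-f0).round(1),pos().round(4),np.round(np.mean([arm.read_torque() for _ in range(10)],0),2),flush=True)
st()
```

```text
0.2362 [-0.3 -0.6  7.7] [ 0.4984 -0.1372  0.2368] [-0.03  0.26  0.03]
0.2358 [-1.1  1.2  8.4] [ 0.4984 -0.1371  0.2368] [-0.02  0.37  0.  ]
0.2352 [-2.4  1.3 11.9] [ 0.4985 -0.1371  0.2367] [ 0.03  0.45 -0.01]
0.2362 [-0.9  0.7  8.9] [ 0.4984 -0.1372  0.2368] [-0.06  0.25 -0.02]
0.237 [-1.2 -0.1  4.1] [ 0.4983 -0.1372  0.2369] [-0.12 -0.04  0.01]
0.2376 [ 0.7 -2.8 -0. ] [ 0.4982 -0.1372  0.237 ] [-0.27 -0.19  0.04]
0.2382 [ 1.7 -3.6 -7.7] [ 0.4981 -0.1373  0.2372] [-0.44 -0.5   0.04]
0.2372 [ 0.8 -2.5 -3.9] [ 0.4981 -0.1372  0.2371] [-0.47 -0.29  0.03]
 t 43.49 p [ 0.4981 -0.1372  0.2371] f [ 1.3 -2.7 -5.9] gap 0.0282 q6 46.9
```

Run:
```python
from m import *
f0=np.load('f0.npy'); C=np.array([.4982,-.1371])
arm.command_gripper(.04); arm.goto([*C,.2362],rv(72)); print('free',pos().round(4))
arm.command_gripper(0,110); print(' grip',pos().round(4),(force()-f0).round(1),np.round(arm.read_torque(),2))
for z in(.2358,.2352,.2362,.2368,.2374,.2362): arm.move_l([*C,z],feed=.02); print(z,(force()-f0).round(1),pos().round(4),np.round(np.mean([arm.read_torque() for _ in range(10)],0),2),flush=True)
st()
S=arm.snapshot('side'); 
u=proj(S,[[*B,.151]])[0].astype(int); P,uv,c=cloud(S,u[0]-60,u[1]-60,u[0]+60,u[1]+60); c=c.astype(int); r=np.hypot(*(P[:,:2]-B).T)
k=(c.max(1)<50)&(r>.045)&(r<.1)&(abs(P[:,2]-.158)<.012); print('lever',P[k].mean(0).round(4))
k=(c[:,0]-c[:,2]>45)&(r<.075)&(abs(P[:,2]-.153)<.02); print('brass',P[k].mean(0).round(4))
k=(abs(P[:,2]-.151)<.012)&(r>.022)&(r<.03); print('dome',np.median(P[k],0).round(4))
```

```text
free [ 0.4982 -0.137   0.2364]
 grip [ 0.4984 -0.1371  0.2369] [-0.   1.2  8.1] [ 0.12  0.21 -0.05]
0.2358 [-0.9  0.9  9.8] [ 0.4984 -0.137   0.2368] [ 0.23  0.29 -0.06]
0.2352 [-0.7  1.5 12.8] [ 0.4984 -0.1369  0.2367] [ 0.25  0.43 -0.09]
0.2362 [-0.3  1.2  8.5] [ 0.4984 -0.137   0.2368] [ 0.2   0.18 -0.04]
0.2368 [0.3 0.3 6.6] [ 0.4984 -0.1371  0.2369] [ 0.17 -0.05 -0.02]
0.2374 [2.  0.9 1.7] [ 0.4984 -0.1371  0.237 ] [-0.01 -0.28  0.06]
0.2362 [-0.3  1.5  6.8] [ 0.4984 -0.1371  0.2369] [ 0.14  0.03 -0.03]
 t 46.41 p [ 0.4984 -0.1371  0.2369] f [0.1 1.3 4.8] gap 0.0272 q6 -5.1
lever [ 0.5367 -0.0792  0.157 ]
brass [ 0.4658 -0.1731  0.1574]
dome [ 0.4919 -0.1139  0.1538]
```

Run:
```python
from m import *
f0=np.load('f0.npy'); C=np.array([.4983,-.1370])
for dz,psi in((0,66),(0,60),(0,66),(0,72),(0,78),(0,72),(0,66),(0,70)):
    arm.goto([*C,.2360],rv(psi)); print(psi,(force()-f0).round(1),pos().round(4),np.round(np.mean([arm.read_torque() for _ in range(10)],0),2),flush=True)
for z in(.2366,.2374,.2382,.2388,.2372): arm.move_l([*C,z],feed=.02); print(z,(force()-f0).round(1),pos().round(4),np.round(np.mean([arm.read_torque() for _ in range(10)],0),2),flush=True)
st()
```

```text
66 [0.2 1.4 6.7] [ 0.4987 -0.1372  0.2368] [ 0.1   0.02 -0.02]
60 [0.1 0.6 8.3] [ 0.4984 -0.1372  0.2367] [ 0.04  0.05 -0.01]
66 [-0.3  0.5  8.6] [ 0.4982 -0.137   0.2368] [0.12 0.05 0.  ]
72 [0.2 0.3 8.8] [ 0.4983 -0.1371  0.2368] [0.08 0.14 0.05]
78 [-0.5  1.3  9.8] [ 0.4982 -0.1369  0.2368] [ 0.16  0.19 -0.01]
72 [0.5 0.3 8.9] [ 0.4987 -0.1371  0.2369] [ 0.12 -0.08  0.01]
66 [-0.7  0.4  8.3] [ 0.4986 -0.1372  0.2368] [ 0.04 -0.04 -0.07]
70 [0.  1.6 9.9] [ 0.4979 -0.1365  0.2367] [ 0.27  0.32 -0.17]
0.2366 [-0.5  2.4  7.5] [ 0.4978 -0.1366  0.2367] [ 0.36  0.25 -0.13]
0.2374 [-0.3  1.3  2.2] [ 0.4979 -0.1367  0.2369] [ 0.41  0.13 -0.16]
0.2382 [ 0.5  1.1 -5.8] [ 0.4978 -0.1368  0.237 ] [ 0.27 -0.19 -0.09]
0.2388 [  1.6   0.1 -16. ] [ 0.4978 -0.1368  0.2371] [ 0.15 -0.64 -0.08]
0.2372 [-0.3  2.4 -8.7] [ 0.4978 -0.1367  0.237 ] [ 0.37 -0.04 -0.15]
 t 49.71 p [ 0.4978 -0.1367  0.237 ] f [  0.1   2.2 -10.7] gap 0.0272 q6 -3.1
```

Run:
```python
from m import *
import pickle
f0=np.load('f0.npy'); C=np.array([.4979,-.1367])
arm.move_l([*C,.2367],feed=.02); arm.wait(.4); st(); print((force()-f0).round(1),np.round(arm.read_torque(),2))
M=R.from_rotvec(arm.read_tcp_rot()).as_matrix(); print('tool tilt deg',np.degrees(M[:2,2]).round(2),'psi',np.degrees(np.arctan2(M[1,0],M[0,0])))
s={n:arm.snapshot(n) for n in("side","top")}; s1=pickle.load(open('s1.pkl','rb'))
for tag,S,zo in(('hover',s1['side'],.1753),('hovtop',s1['top'],.1753),('end',s['side'],.1215),('endtop',s['top'],.1215)):
    u=proj(S,[[*C,zo+.02]])[0].astype(int); P,uv,c=cloud(S,u[0]-60,u[1]-60,u[0]+60,u[1]+60); c=c.astype(int); q=P-[*C,zo]; r=np.hypot(q[:,0],q[:,1])
    k=(c.max(1)<50)&(r>.045)&(r<.1)&(abs(q[:,2]-.036)<.012)
    if k.sum()>10:
        L=P[k]; x,y,_,_=cv2.fitLine(L[:,:2].astype(np.float32),cv2.DIST_HUBER,0,.001,.01).ravel(); print(tag,'lever yaw',np.degrees(np.arctan2(y,x)),'z',(np.median(L[:,2])-zo).round(4))
    # plane tilt of the dome: ring heights by sector at equal radius
    k=(r>.020)&(r<.031)&(q[:,2]>.022)&(q[:,2]<.042)&(c.max(1)>55)
    A=np.c_[q[k,:2],r[k]**2,np.ones(k.sum())]; w=np.linalg.lstsq(A,q[k,2],rcond=None)[0]; print(tag,'dome n',k.sum(),'tilt deg',np.degrees(w[:2]).round(2),'z@25',(w[2]*.025**2+w[3]).round(4))
```

```text
t 50.36 p [ 0.4977 -0.1367  0.237 ] f [-2.1  2.1 -5. ] gap 0.0277 q6 -3.1
[-2.6  2.2 -3.1] [ 0.43  0.46 -0.12]
tool tilt deg [-0.01 -0.  ] psi 69.99957164839182
hover lever yaw 15.866672 z 0.0355
hover dome n 263 tilt deg [  5.6  -12.86] z@25 0.0376
hovtop dome n 83 tilt deg [ 17.63 -18.96] z@25 0.0432
end lever yaw 52.854538 z 0.0361
end dome n 223 tilt deg [ 2.93 -3.18] z@25 0.0357
endtop lever yaw 54.96428 z 0.0349
endtop dome n 35 tilt deg [  8.94 -13.43] z@25 0.0409
```

Run:
```python
from m import *
f0=np.load('f0.npy')
arm.command_gripper(.036); arm.goto([.4983,-.1370,.2364],rv(72)); arm.command_gripper(0,90)
arm.move_l([*pos()[:2],.2367],feed=.02); arm.wait(.4); st(); print((force()-f0).round(1),np.round(arm.read_torque(),2))
S=arm.snapshot('side'); u=proj(S,[[*B,.14]])[0].astype(int)
cv2.imwrite('pics/fin.png',cv2.resize(S['img'][u[1]-90:u[1]+90,u[0]-120:u[0]+120,::-1],(800,600),interpolation=cv2.INTER_CUBIC))
```

```text
t 51.84 p [ 0.4983 -0.1371  0.2373] f [-1.2  0.3  5.7] gap 0.0279 q6 -5.1
[-1.7  0.4  7.7] [ 0.08  0.4  -0.05]
```

View pics/fin.png

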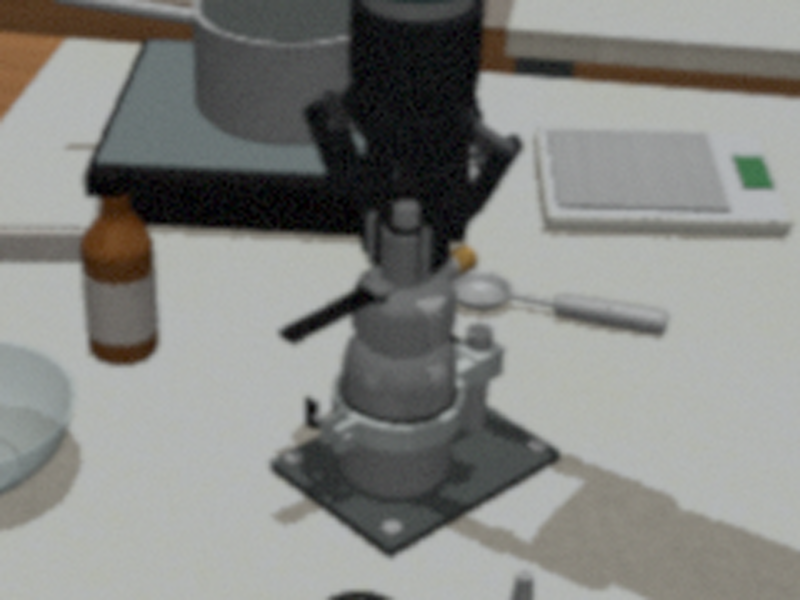

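The head sits upright on the neck (crop 405,310), gripped at the post. The lever points lower left, and the bystanders are undisturbed. Handing in.

```bash
python3 -c "
from workcell import arm
print(arm.close_job(), arm.read_t())"
```

```text
the job is handed in; nothing more can be done
the job is handed in; nothing more can be done
```

I handed the job in at about 52 s with the gripper still holding the steel head upright on the thread, about one full turn (±5°) forward of the felt 4.9 mm drop. It needed a regrip halfway, bound slightly in the second half turn, and sits at about 121–122 mm against the stated 120.9 mm, with a possible tilt of up to about 1° that I could not measure reliably.

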